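# Lock the sample vise: nut down by hand, then with the wrench

### The job

The lock nut on the vise's base plate has come loose. Run it clockwise with the fingers until it seats, but no tighter; then draw the larger wrench out of the rack by its middle, push its mouth fully home on the nut lying flat on the plate, let go, take it afresh by the end of its handle and pull the nut clockwise a further eighth of a turn until it stops dead. Leave the wrench lying on the nut and do not disturb the small wrench, hammer or bucking plate.

Things in the scene. Friction and masses are not known exactly. Their poses are not given: they have to be found in the camera images.
- nut: Steel hex lock nut, 36 mm across flats, 32 mm high, on the vise's base plate, top 43 mm above the bench; a 20 mm round stud end stands 13 mm out of it. Origin on its axis, 1 mm below its underside, at the plate's top. Frame turns with the nut: z up, x square to one pair of flats (the other pairs 60 degrees round). Clear for 130 mm round its axis; beyond that the vise (0.21 m tall).
- run (a joint): free running of the lock nut in rad, growing clockwise seen from above: negative = backed off, 0 = seated. Starts at -2.4 to -1.4. Turns easily (0.04 N m).
- lock (a joint): tightening past the seat in rad, clockwise from above: 0 = only finger tight, dead stop at 0.8. Stiff: takes 0.8 N m, only begins to move once the nut is seated, and stays where it is left. The nut's yaw changes by the sum of both joints.
- vise: Iron vise on its base plate, fixed. Origin on the bench under the nut's axis, z up. Plate 10 mm thick, x -95 to 95, y -90 to 280 mm; the vise stands round y = 200 mm, crank to -x. With the nut just seated, a pair of flats runs along the line 40 degrees clockwise of +x (towards +x, -y): a wrench handle fits pointing that way and can swing 80 degrees clockwise from there.
- wrench_end (a point): Larger open-ended wrench, blackened steel, lying flat. Point: mid-thickness on the handle, 20 mm from its tip; y along the handle to the mouth, z up. 12 mm thick, 0.34 to 0.55 kg; straight handle 22 mm wide up to 140 mm from this point, then the head, 76 mm wide; balances about 127 mm from this point. At the start the first 30 mm beyond this point are under the rack's roof, in either bay.
- wrench_mouth (a point): On the larger wrench's underside, 190 mm along y from wrench_end: where the nut's axis lies with the mouth fully home. Mouth 38 mm wide (2 mm play on the nut, so about 0.1 to 0.3 rad is lost before the nut follows), open to +y, back wall 20 mm behind this point, flared jaw tips about 20 mm ahead of it. Axes as wrench_end.
- wrench: The larger wrench; origin on its underside below wrench_end, axes alike.
- small_wrench: A smaller wrench of the same kind (195 mm overall, 10 mm thick, mouth 24 mm, too small for the nut), in the other place of the rack, 128 mm beside. Origin on the underside 20 mm from the handle's tip, y to the mouth. To be left alone.
- rack: Grey sheet steel wrench rack, fixed, 260 x 70 x 44 mm, open towards its +y; roof underside at 40 mm. Origin under its centre. The wrenches lie on the bench in its two bays, along its y, 64 mm either side of centre, their handle ends under the roof, heads out; slide them out towards +y.
- hammer: Ball-peen hammer on the bench, wooden handle along its y, 260 mm long. To be left alone.
- bucking_plate: Hardened steel plate 140 x 200 x 18 mm. Origin under its centre. To be left alone.
Things that resemble listed ones, but are neither listed nor needed, are in the scene too. What is shaped like the wrench but brown or turquoise is not meant.

How it is judged:
By the outcome, as a careful person would: the job done as asked, in the order asked, and still so for the second after the job is handed in, with the robot touching nothing.
It also fails if it takes over 64 s, if anything falls off the work surface, if the arm or the gripper's body presses on something with over 40 N, if the wrist force passes 120 N, or if a joint passes its speed limit or range.

### The arm

A 7-joint arm with a two-finger parallel gripper is mounted at the origin on the work surface. World frame = base frame: x ahead of the robot, y to its left, z up, the work surface at z = 0. Lengths are in m, angles in rad, forces in N, time in s.
With the tool pointing down it reaches from about 0.35 to 0.9 m from the base axis. Payload 19.9 kg.
Tool frame: the origin (TCP) lies at the very end of the fingers, on their centre line; the grasp point (between the pads) lies 19 mm behind it (r.grip_depth is the distance from the TCP to the grasp point, in m); z points along the fingers, y is the line along which they close (so a half turn about z gives the same grasp; the last joint's range is limited). The gripper opens to 85 mm and grips with 20 to 120 N. Pads are 22 mm wide; open, the fingers measure 114 mm over their backs; the gripper's body (76 mm by 85 mm) begins 54 mm behind the grasp point. The pads swing forward as they close: fully open they stand 13 mm farther back than shut.
Start: joints at [-0.042, 0.417, -0.01, 1.614, 0.005, 1.111, -0.053], TCP at [0.625, 0, 0.231] pointing down, gripper open.
Joint ranges: [-2.81, 2.81], [-0.39, 2.02], [-1.27, 1.25], [0.06, 2.57], [-1.19, 4.33], [0.19, 2], [-2.82, 2.82]. Speed limits (rad/s): [1.89, 1.89, 2.39, 2.39, 3.01, 3.01, 3.01].

### API

Orientations are given as a rotation vector (axis times angle).
In Python, from station import sensors, capture, r gives the robot as it stands. The module is installed in compiled form; this text tells all that it offers.
- The arm moves only by the shell command python3 -m crank 'ROWS'. ROWS is JSON, a list of rows, each a list of 7 numbers: the shift along the world's x, y, z in cm, then the turn, a rotation vector about the world's x, y, z in degrees, then the opening, from 0 (shut) to 1 (fully open). In form: [[tx, ty, tz, wx, wy, wz, claw], ...]. A call has 1 to 12 rows; each row is the pose to reach, as a shift and turn from the pose commanded when the call began; what a row does not reach only later rows make up. A row lasts 1/10 s, in which the tool goes at most 50 mm and 8.59 degrees, less where a joint would pass 70% of its speed; a pose out of reach is approached as far as the arm can. A call with a gripper value outside its range is refused whole. The fingers move at their own pace and stop on an object; the grip force is fixed at half the most. Time passes only in rows, so rows that repeat a pose let the fingers close. It gives the time, the measured TCP pose, the force, the opening and the grip force at its end, in the units of the state.
- sensors.sense(): the state, without advancing time (a new reading comes with each control period).
- capture(name): name is "scene" or "side" or "wrist"; returns a dict with "img" (420x560x3 uint8, red, green, blue), "camera_matrix" (3x3 intrinsics, pixels), "D" ([k1, k2, p1, p2, k3] as OpenCV has them; the pictures are not rectified), "cam_to_world" (4x4, takes a point from camera to world coordinates). Camera axes: x right, y up, looking along -z (the intrinsics and any distortion apply to the point x, -y, -z); pixel columns grow to the right and rows downward; lengths in m; the calibration is good to about 2 mm. A picture is of the moment at which its call begins. There is no depth.
- r.finish_job(): hands the job in; it is judged then, once.
The state is a dict: "clock": time; "joint_pos": joint angles; "joint_velocities": joint speeds; "effort": joint torques, N m; "eef_pos": TCP position; "tcp_rot": TCP orientation; "wrist_force": force on the tool from outside, world axes, zero at the start; "ft_torque": the same for the moment, N m; "gripper_width": finger opening in m; "finger_force": force on a finger pad.
Only numpy, scipy, OpenCV 4.12 (cv2) and the standard library are available. Lean on these libraries where they do the work, as an engineer would, in place of code of your own. Each camera call takes 0.05 s, during which the arm holds its last target. There are 200 camera calls.

## Working session

There is one attempt and no reset: what is moved stays moved. The work goes in short steps, Python scripts to look and compute and a shell command to move; the robot and the scene stay as the last step left them, time stands still between calls to the robot, and variables do not carry over. Pictures are saved under pics/ and viewed, at most 10 in all, crops included, and the job is handed in when it is done.

```bash
mkdir -p pics; cat > h.py <<'E'
import numpy as np, cv2
from station import sensors, capture, r
def save(c,n,box=None,s=1):
    im=c["img"][...,::-1]
    if box: x0,y0,x1,y1=box; im=im[y0:y1,x0:x1]
    cv2.imwrite("pics/"+n,cv2.resize(im,None,fx=s,fy=s,interpolation=cv2.INTER_CUBIC))
def ray(c,uv,z):
    p=cv2.undistortPoints(np.array([[uv]],float),np.array(c["camera_matrix"]),np.array(c["D"],float))[0,0]
    T=np.array(c["cam_to_world"]); d=T[:3,:3]@np.array([p[0],-p[1],-1]); o=T[:3,3]
    return o+d*(z-o[2])/d[2]
def pix(c,P):
    T=np.array(c["cam_to_world"]); q=(np.array(P,float)-T[:3,3])@T[:3,:3]
    return cv2.projectPoints((q*[1,-1,-1]).reshape(-1,1,3),np.zeros(3),np.zeros(3),np.array(c["camera_matrix"]),np.array(c["D"],float))[0].reshape(-1,2)
def load(n):
    import pickle; return pickle.load(open(n,"rb"))
def shot(cam,n):
    import pickle; c=capture(cam); pickle.dump(c,open(n,"wb")); return c
E
python3 - <<'E'
from h import *
a=shot("scene","s0.pkl");b=shot("side","d0.pkl")
save(a,"s0.png",None,1.42);save(b,"d0.png",None,1.42)
for c in(a,b): print(np.round(c["cam_to_world"],2).tolist())
print(sensors.sense())
E
```

```text
[[-0.24, -0.82, 0.52, 1.07], [0.97, -0.21, 0.12, -0.02], [0.01, 0.53, 0.85, 1.03], [0.0, 0.0, 0.0, 1.0]]
[[-0.91, 0.25, -0.34, 0.06], [-0.42, -0.54, 0.73, 0.65], [-0.0, 0.81, 0.59, 0.72], [0.0, 0.0, 0.0, 1.0]]
{'clock': 0.1, 'joint_pos': array([-0.04148926,  0.41791426, -0.01032242,  1.61412594,  0.00470172,
        1.11072305, -0.05303744]), 'joint_velocities': array([ 0.00069642, -0.00199554,  0.0008325 , -0.00330551,  0.00060423,
       -0.0008148 ,  0.00163682]), 'effort': array([ 7.36347683e-04, -8.65828443e+01,  6.80071078e-01, -4.35639203e+01,
        1.91787863e-02,  5.01704752e-03, -1.23103691e-04]), 'eef_pos': array([ 6.24672354e-01, -5.44479833e-06,  2.30717732e-01]), 'tcp_rot': array([-2.22093431e+00, -2.22088629e+00,  1.36094293e-03]), 'wrist_force': array([0.17404865, 0.52307634, 0.70222505]), 'ft_torque': array([-0.00253707, -0.02299345,  0.05908492]), 'finger_force': 0.0, 'gripper_width': 0.08532617040563968}
```

View pics/s0.png

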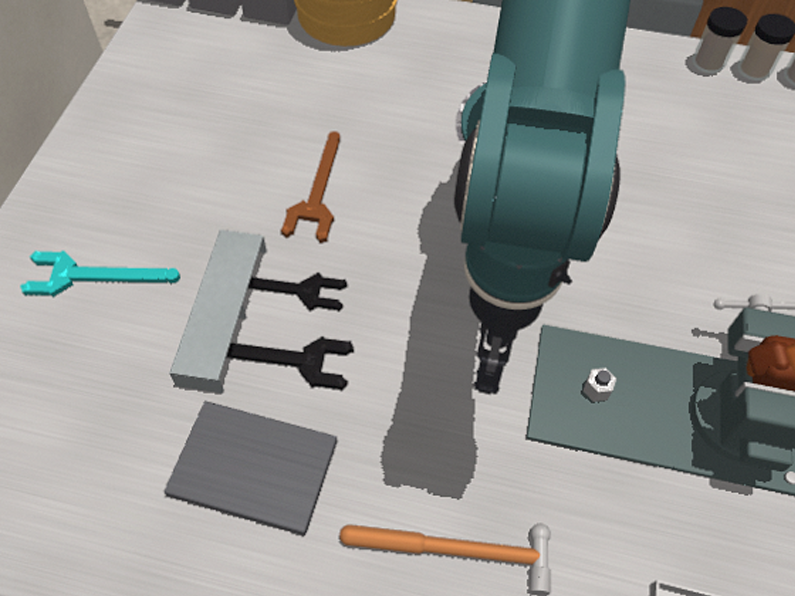

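View pics/d0.png

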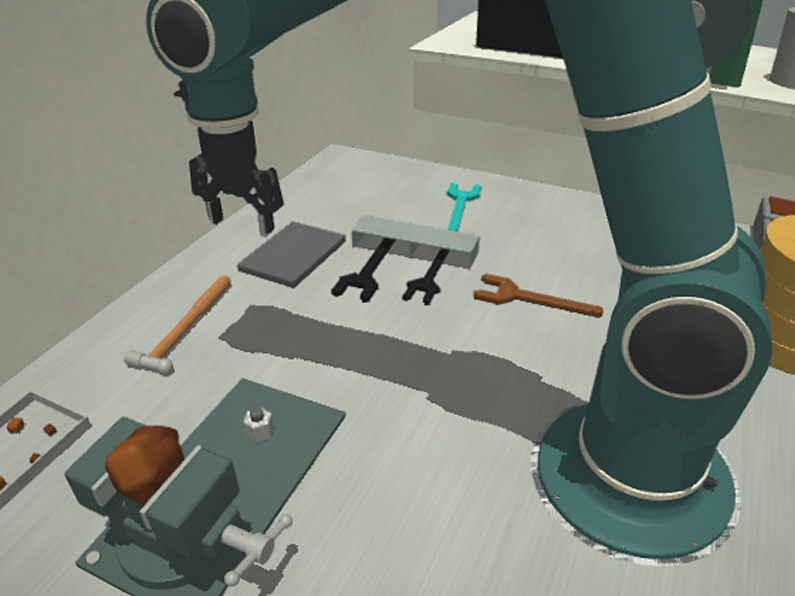

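The scene view (796 px wide) shows the nut at (600,384), its stud at (603,376), and the vise to its right. Lookalikes for the wrench:
- larger black wrench, head at (330,363)
- smaller black wrench, (325,291)
- brown wrench, (310,215)
- turquoise wrench, (60,273)

I choose the larger black one. Next I measure it and check the choice in a crop.

```bash
python3 - <<'E'
from h import *
a=load("s0.pkl");b=load("d0.pkl");S=1.42
def p(c,n,u,v,z): print(n,np.round(ray(c,(u/S,v/S),z)*1000).tolist())
p(a,"stud",603,376,.056);p(b,"stud",257,411,.056)
p(a,"plateA",542,326,.01);p(a,"plateB",528,437,.01)
p(b,"plateA",345,412,.01);p(b,"plateB",242,379,.01)
p(a,"tip1",352,347,.012);p(a,"tip2",346,385,.012);p(a,"hand@rack",231,351,.012)
p(a,"stip1",346,284,.01);p(a,"stip2",342,306,.01)
p(b,"tip1",365,298,.012);p(b,"tip2",336,291,.012);p(b,"hand",390,242,.012)
p(a,"rack tops",221,231,.044);p(a,"r",265,237,.044);p(a,"r",172,375,.044);p(a,"r",217,380,.044)
A=cv2.resize(a["img"][215:285,110:260,::-1],None,fx=5,fy=5,interpolation=2)
B=cv2.resize(a["img"][240:300,375:475,::-1],None,fx=5,fy=4,interpolation=2)
o=np.zeros((590,750,3),np.uint8);o[:350]=A;o[350:,:500]=B;cv2.imwrite("pics/c0.png",o)
E
```

```text
stud [517.0, 164.0, 56.0]
stud [511.0, 163.0, 56.0]
plateA [428.0, 74.0, 10.0]
plateB [613.0, 80.0, 10.0]
plateA [420.0, 74.0, 10.0]
plateB [606.0, 81.0, 10.0]
tip1 [535.0, -198.0, 12.0]
tip2 [598.0, -190.0, 12.0]
hand@rack [586.0, -371.0, 12.0]
stip1 [427.0, -238.0, 10.0]
stip2 [468.0, -233.0, 10.0]
tip1 [526.0, -197.0, 12.0]
tip2 [587.0, -194.0, 12.0]
hand [572.0, -398.0, 12.0]
rack tops [400.0, -450.0, 44.0]
r [394.0, -379.0, 44.0]
r [658.0, -427.0, 44.0]
r [650.0, -363.0, 44.0]
```

View pics/c0.png

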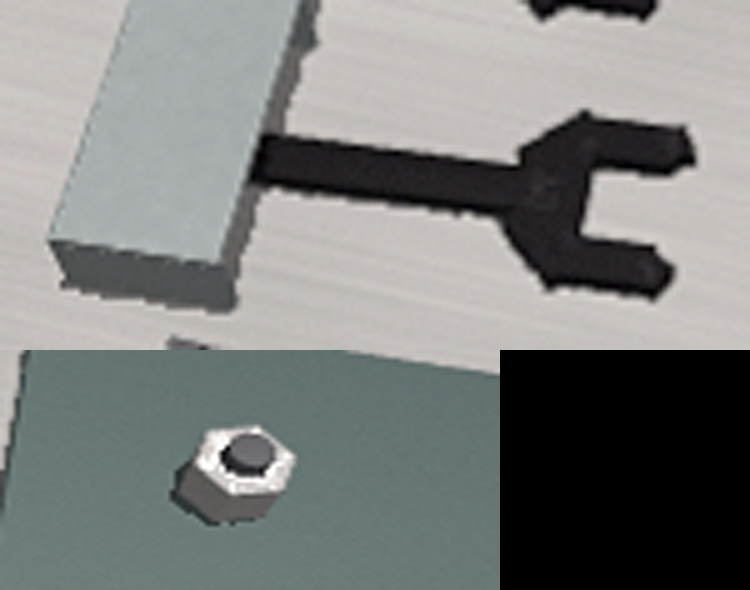

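The crop confirms the larger wrench (wide head, x≈560 mm) and shows the nut with its stud. The nut is at about (514,163) mm, 90 mm from the plate's front edge as it should be. The vise yaw is about 2°. I move above the nut for a wrist view.

```bash
python3 -m crank '[[-2.2,3.2,-1,0,0,0,1],[-4.4,6.4,-2,0,0,0,1],[-6.6,9.6,-3,0,0,0,1],[-8.8,12.8,-4,0,0,0,1],[-11.1,16.3,-5,0,0,0,1],[-11.1,16.3,-5,0,0,0,1],[-11.1,16.3,-5,0,0,0,1]]'
python3 - <<'E'
from h import *
w=shot("wrist","w1.pkl");save(w,"w1.png",None,1.42)
print(np.round(w["cam_to_world"],3).tolist(),pix(w,[[.514,.163,.056]]))
a=load("s0.pkl")
v=[ray(a,(375+x/5,240+(y-350)/4),.043)[:2]*1e3 for x,y in[(205,435),(258,425),(296,460),(275,492),(233,492),(195,465)]]
v=np.array(v);m=v.mean(0);d=v-m;print(m,np.hypot(*d.T),np.degrees(np.arctan2(d[:,1],d[:,0])))
E
```

```text
clock: 0.8
eef_pos: [0.5135, 0.1636, 0.1811]
tcp_rot: [-2.219, -2.223, 0.001]
wrist_force: [-0.5, -0.4, 0.0]
gripper_width: 0.0855
finger_force: 0.0
[[1.0, -0.001, -0.0, 0.514], [0.001, 0.963, 0.27, 0.233], [0.0, -0.27, 0.963, 0.325], [0.0, 0.0, 0.0, 1.0]] [[277.46006219 202.83151108]]
[516.58072022 164.90648322] [19.9180549  22.35997162 21.13372882 19.63956458 18.31079721 19.90510298] [-123.71205449  170.63120568  106.29852786   44.44786057   -7.62506797
  -69.7843532 ]
```

View pics/w1.png

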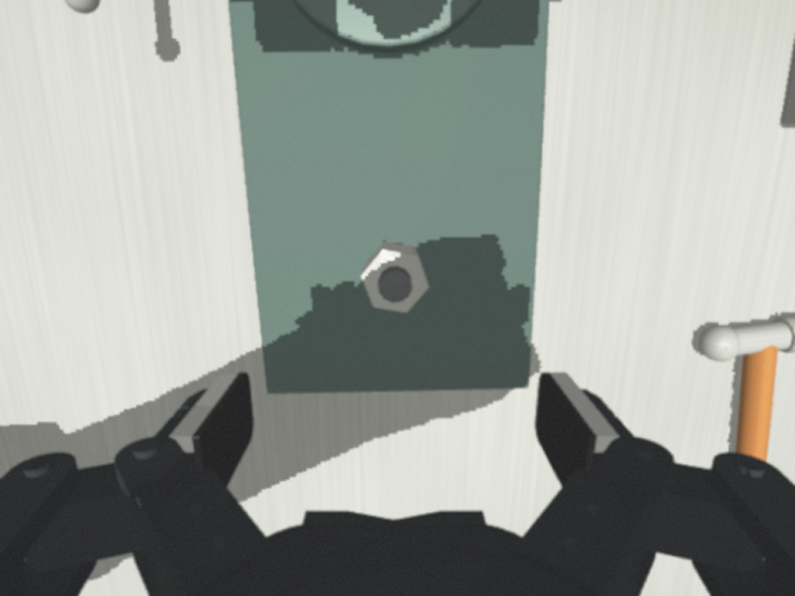

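The wrist view shows the stud at (395,284), about 4 px from the prediction. The hex corners are near (361,277), (384,245), (418,248), (428,288), (406,313) and (373,307), and the plate's front edge runs from (267,392) to (529,385).

```bash
python3 - <<'E'
from h import *
w=load("w1.pkl");S=1.42
f=lambda u,v,z:ray(w,(u/S,v/S),z)[:2]*1e3
v=np.array([f(*q,.043) for q in[(361,277),(384,245),(418,248),(428,288),(406,313),(373,307)]])
m=v.mean(0);d=v-m;an=np.degrees(np.arctan2(d[:,1],d[:,0]));print(m,np.hypot(*d.T),an,an%60)
print("stud",f(395,284,.056))
A,B,C,D=f(267,392,.01),f(529,385,.01),f(230,0,.01),f(550,0,.01)
print(A,B,C,D,[np.degrees(np.arctan2(*(q)[::-1])) for q in(B-A,C-A,D-B)])
# refined yaw: red edge fit on the top face via projecting hexagon, maximise gradient
g=cv2.cvtColor(w["img"],cv2.COLOR_RGB2GRAY).astype(float);gx=cv2.Sobel(g,6,1,0);gy=cv2.Sobel(g,6,0,1);G=np.hypot(gx,gy)
c=f(395,284,.056)/1e3;best=[]
for dx in np.arange(-3,3.1,1):
 for dy in np.arange(-3,3.1,1):
  for yaw in range(0,60,2):
   t=np.radians(yaw+30+60*np.arange(7));P=np.c_[np.cos(t),np.sin(t)]*36/np.sqrt(3)
   Q=np.concatenate([P[i]+(P[i+1]-P[i])*np.linspace(0,1,20)[:,None] for i in range(6)])/1e3+c+np.array([dx,dy])/1e3
   uv=pix(w,np.c_[Q,np.full(len(Q),.043)]).astype(np.float32)
   best.append((cv2.remap(G.astype(np.float32),uv[:,0],uv[:,1],1).mean(),dx,dy,yaw))
print(sorted(best)[-6:],c)
E
```

```text
[514.60518915 164.59692248] [20.58666875 22.3292764  23.85130755 20.65239729 21.94285291 21.69553659] [ 174.77437254  107.04660005   55.17206633  -13.81574649  -71.86931513
 -128.33920218] [54.77437254 47.04660005 55.17206633 46.18425351 48.13068487 51.66079782]
stud [514.57812881 165.39955441]
[422.15997157  73.17219699] [611.56345635  78.93149781] [417.2033072  326.31052805] [605.69724513 326.48236114] [np.float64(1.741689088441469), np.float64(91.12175686785224), np.float64(91.3574836591949)]
[(np.float32(166.14809), np.float64(-1.0), np.float64(-1.0), 18), (np.float32(168.46771), np.float64(-1.0), np.float64(-1.0), 20), (np.float32(171.93417), np.float64(0.0), np.float64(-1.0), 24), (np.float32(175.29189), np.float64(0.0), np.float64(-1.0), 18), (np.float32(179.23845), np.float64(0.0), np.float64(-1.0), 22), (np.float32(180.40195), np.float64(0.0), np.float64(-1.0), 20)] [0.51457813 0.16539955]
```

```bash
python3 -m crank '[[0.1,0.15,-3,0,0,7,1],[0.1,0.15,-6.5,0,0,14,1],[0.1,0.15,-10,0,0,20.5,1],[0.1,0.15,-13,0,0,20.5,1],[0.1,0.15,-15,0,0,20.5,1],[0.1,0.15,-16.4,0,0,20.5,1],[0.1,0.15,-16.4,0,0,20.5,1],[0.1,0.15,-16.4,0,0,20.5,0.3],[0.1,0.15,-16.4,0,0,20.5,0.3],[0.1,0.15,-16.4,0,0,20.5,0],[0.1,0.15,-16.4,0,0,20.5,0],[0.1,0.15,-16.4,0,0,20.5,0]]'
python3 -c "
from h import *;print(sensors.sense())"
```

```text
clock: 2.05
eef_pos: [0.514, 0.164, 0.0182]
tcp_rot: [-1.79, -2.581, 0.003]
wrist_force: [-15.3, -5.4, 24.8]
gripper_width: 0.0351
finger_force: 58.0
{'clock': 2.05, 'joint_pos': array([-0.2614624 ,  0.57336832, -0.13010102,  1.95958175,  0.12245971,
        0.61801546, -0.11333612]), 'joint_velocities': array([ 0.00079996, -0.00224072,  0.00016934,  0.0008234 ,  0.0001024 ,
       -0.00055331,  0.00026277]), 'effort': array([-4.33159070e-01, -7.58816814e+01, -1.84863042e+00, -3.18596864e+01,
        3.46246222e-01, -4.41522047e+00,  4.55673924e-02]), 'eef_pos': array([0.5140212 , 0.16404693, 0.01824729]), 'tcp_rot': array([-1.79035916, -2.58058508,  0.00290796]), 'wrist_force': array([-15.32337422,  -5.39479129,  24.75715909]), 'ft_torque': array([-1.101668  ,  2.94625904, -0.0319773 ]), 'finger_force': 58.03234271239489, 'gripper_width': 0.035069852795545794}
```

```bash
python3 -m crank '[[-0.04,-0.04,0.12,0,0,-4,0],[-0.04,-0.04,0.12,0,0,-12,0],[-0.04,-0.04,0.12,0,0,-20,0],[-0.04,-0.04,0.12,0,0,-28,0],[-0.04,-0.04,0.12,0,0,-36,0],[-0.04,-0.04,0.12,0,0,-44,0],[-0.04,-0.04,0.12,0,0,-52,0],[-0.04,-0.04,0.12,0,0,-60,0],[-0.04,-0.04,0.12,0,0,-68,0],[-0.04,-0.04,0.12,0,0,-74,0],[-0.04,-0.04,0.12,0,0,-77,0],[-0.04,-0.04,0.12,0,0,-77,0]]'
cat > t.py <<'E'
from h import *
from scipy.spatial.transform import Rotation as R
s=sensors.sense();m=R.from_rotvec(s['tcp_rot']).as_matrix()
print('yaw',np.degrees(np.arctan2(m[1,1],m[0,1])),'axis',m[:,2].round(3),'pos',s['eef_pos'].round(4),'F',s['wrist_force'].round(1),'T',s['ft_torque'].round(2),'tau7',s['effort'][6].round(3),'q',s['joint_pos'].round(2),'w',s['gripper_width'].round(4))
E
python3 t.py
```

```text
clock: 3.25
eef_pos: [0.5144, 0.1638, 0.0185]
tcp_rot: [3.008, 0.904, -0.001]
wrist_force: [-0.4, -3.5, -4.7]
gripper_width: 0.0347
finger_force: 64.8Traceback (most recent call last):
  File "t.py", line 4, in <module>
    print('yaw',np.degrees(np.arctan2(m[1,1],m[0,1])),'axis',m[:,2].round(3),'pos',s['eef_pos'].round(4),'F',s['wrist_force'].round(1),'T',s['ft_torque'].round(2),'tau7',s['effort'][6].round(3),'q',s['joint_pos'].round(2),'w',s['gripper_width'].round(4))
                                                                                                                                                                                                                                  ^^^^^^^^^^^^^^^^^^^^^^^^
AttributeError: 'float' object has no attribute 'round'
```

```bash
sed -i "s/s\['gripper_width'\].round(4)/s['gripper_width']/" t.py; python3 t.py; python3 -m crank '[[0,0,0,0,0,-2,0],[0,0,0,0,0,-4,0],[0,0,0,0,0,-6,0],[0,0,0,0,0,-7,0],[0,0,0,0,0,-7,0]]' >/dev/null; python3 t.py
```

```text
yaw -56.550448486568484 axis [-0.    -0.001 -1.   ] pos [0.5144 0.1638 0.0185] F [-0.4 -3.5 -4.7] T [-0.96 -0.05 -0.04] tau7 -1.406 q [-0.53  0.58  0.21  1.97 -0.2   0.61 -1.18] w 0.034742456250981636
yaw -63.61522010053954 axis [-0.001 -0.    -1.   ] pos [0.5144 0.1637 0.0185] F [-2.  -4.8 -1.5] T [-1.38  0.32 -0.03] tau7 -0.376 q [-0.56  0.58  0.24  1.97 -0.23  0.62 -1.28] w 0.03488721966892944
```

```bash
python3 -m crank '[[0,0,0,0,0,-1,0],[0,0,0,0,0,-2,0],[0,0,0,0,0,-2,0]]' >/dev/null; python3 t.py; python3 -m crank '[[0,0,0,0,0,-1,0],[0,0,0,0,0,-1,0]]' >/dev/null; python3 t.py;python3 -m crank '[[0,0,0,0,0,-1,0],[0,0,0,0,0,-1,0]]' >/dev/null; python3 t.py
```

```text
yaw -65.61430202175642 axis [-0. -0. -1.] pos [0.5144 0.1637 0.0185] F [-1.8 -5.6 -1.1] T [-1.4   0.4  -0.04] tau7 -0.33 q [-0.57  0.58  0.25  1.97 -0.24  0.62 -1.3 ] w 0.03495982065892135
yaw -66.61115363079152 axis [-0. -0. -1.] pos [0.5144 0.1637 0.0185] F [-2.  -5.5 -0.9] T [-1.43  0.35  0.01] tau7 -0.293 q [-0.57  0.58  0.26  1.97 -0.24  0.62 -1.32] w 0.03473842362457881
yaw -67.61541805207924 axis [-0. -0. -1.] pos [0.5144 0.1637 0.0185] F [-2.2 -6.  -1.2] T [-1.45  0.35 -0.06] tau7 -0.293 q [-0.57  0.58  0.26  1.97 -0.25  0.62 -1.33] w 0.03501201233532037
```

```bash
for i in 1; do python3 -m crank '[[0,0,0,0,0,-0.7,0],[0,0,0,0,0,-0.7,0]]' >/dev/null; python3 t.py; python3 -m crank '[[0,0,0,0,0,-0.7,0],[0,0,0,0,0,-0.7,0]]' >/dev/null; python3 t.py;  python3 -m crank '[[0,0,0,0,0,-0.7,0],[0,0,0,0,0,-0.7,0]]' >/dev/null; python3 t.py; done
```

```text
yaw -68.30442093788243 axis [-0. -0. -1.] pos [0.5145 0.1637 0.0185] F [-2.6 -5.  -0.8] T [-1.39  0.38 -0.04] tau7 -0.191 q [-0.58  0.59  0.26  1.97 -0.25  0.62 -1.34] w 0.034713134163611964
yaw -68.94877567429748 axis [-0. -0. -1.] pos [0.5144 0.1637 0.0185] F [-1.6 -6.  -0.7] T [-1.55  0.38  0.61] tau7 -0.888 q [-0.58  0.59  0.27  1.97 -0.25  0.62 -1.35] w 0.034865651594001935
yaw -69.64634245810385 axis [-0. -0. -1.] pos [0.5144 0.1637 0.0185] F [-1.9 -6.4 -1.6] T [-1.53  0.31  0.7 ] tau7 -0.889 q [-0.58  0.59  0.27  1.97 -0.26  0.62 -1.36] w 0.035371048073031916
```

The nut seated at about -68.4°, where the torque jumped from 0.04 to 0.6 N m, below the 0.8 N m that moves the lock. This matches the prediction of -68.6°. I relax, open and rise.

```bash
python3 -m crank '[[0,0,0,0,0,0.7,0],[0,0,0,0,0,0.7,0.6],[0,0,0,0,0,0.7,1],[0,0,0,0,0,0.7,1],[0,0,0,0,0,0.7,1],[0,0,4,0,0,0.7,1],[0,0,8,0,0,0.7,1],[0,0,12,0,0,0.7,1],[0,0,15,0,0,0.7,1]]'
python3 -m crank '[[0,-3,0,0,0,5,1],[0.5,-7,0,0,0,12,1],[1,-11,0,0,0,20,1],[1.5,-15,0,0,0,28,1],[2,-19.5,0,0,0,36,1],[2.5,-24,0,0,0,44,1],[3,-28.5,0,0,0,52,1],[3.5,-33,0,0,0,60,1],[4.5,-37.5,0,0,0,68,1],[5.5,-42,0,0,0,73.5,1],[5.5,-44,0,0,0,73.5,1],[5.5,-44,0,0,0,73.5,1]]'
python3 - <<'E'
from h import *
w=shot("wrist","w2.pkl");save(w,"w2.png",None,1.42);print(pix(w,[[.578,-.404,.012],[.569,-.289,.012],[.563,-.215,.012]])*1.42)
a=shot("scene","s2.pkl")
E
python3 t.py
```

```text
clock: 5.95
eef_pos: [0.515, 0.1642, 0.171]
tcp_rot: [-3.088, -0.575, -0.003]
wrist_force: [0.4, 0.6, -0.5]
gripper_width: 0.085
finger_force: 0.0
clock: 7.15
eef_pos: [0.5686, -0.2802, 0.1682]
tcp_rot: [2.136, 2.303, -0.002]
wrist_force: [-0.2, 0.7, -0.5]
gripper_width: 0.0855
finger_force: 0.0
[[393.32913592 444.47556775]
 [392.69616491 287.98805377]
 [391.87662623 169.33615907]]
yaw 4.541191757222528 axis [-0.  0. -1.] pos [ 0.5694 -0.2759  0.1682] F [ 0.8  0.4 -0.5] T [ 0.06 -0.01 -0.05] tau7 0.217 q [ 0.23  0.5   0.24  1.66 -0.14  1.    0.59] w 0.08548674081203313
```

View pics/w2.png

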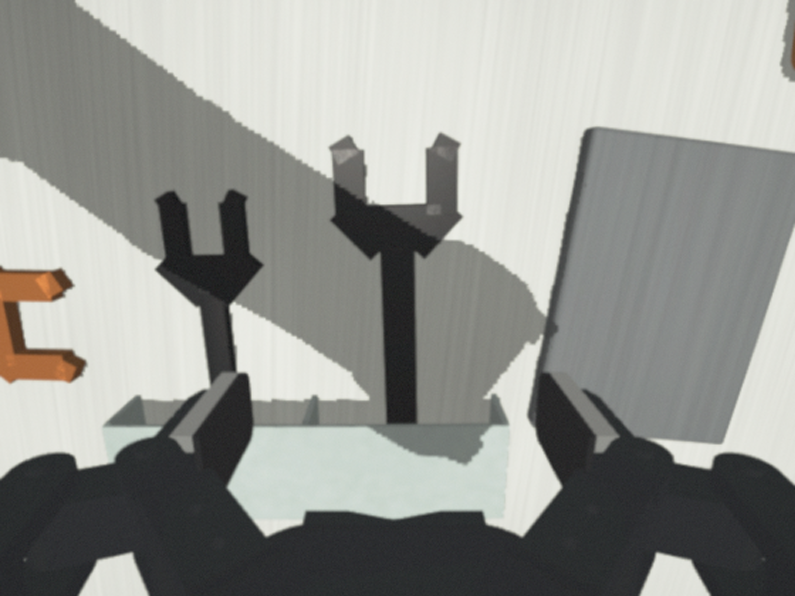

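The wrist view shows the larger wrench: handle from (397,255) to (401,420), mouth back wall at (397,205), jaw tips at (348,137) and (443,135). The bucking plate's near edge runs from (587,128) to (530,420).

```bash
python3 - <<'E'
from h import *
w=load("w2.pkl");S=1.42
for n,u,v,z in[("head junction",397,255,.012),("handle low",401,420,.012),("hl",382,310,.012),("hr",416,310,.012),("backwall",396,205,.012),("tipL",348,137,.012),("tipR",443,135,.012),("plate",587,128,.018),("plate",545,345,.018),("rackL",105,426,.044),("rackR",508,424,.044)]: print(n,(ray(w,(u/S,v/S),z)[:2]*1e3).round(1))
E
```

```text
head junction [ 570.1 -267.2]
handle low [ 581.9 -384. ]
hl [ 563.1 -304.4]
hr [ 585.3 -302.7]
backwall [ 567.1 -236.1]
tipL [ 535.5 -198.3]
tipR [ 591.9 -192.9]
plate [ 674.9 -182.6]
plate [ 671.6 -318.6]
rackL [ 392.2 -385. ]
rackR [ 647.4 -363.5]
```

```bash
python3 -m crank '[[0.3,-1.4,-4,0,0,0.7,1],[0.3,-1.4,-8,0,0,0.7,1],[0.3,-1.4,-12,0,0,0.7,1],[0.3,-1.4,-15,0,0,0.7,0.7],[0.3,-1.4,-16.4,0,0,0.7,0.6],[0.3,-1.4,-16.4,0,0,0.7,0.4],[0.3,-1.4,-16.4,0,0,0.7,0],[0.3,-1.4,-16.4,0,0,0.7,0],[0.3,-1.4,-16.4,0,0,0.7,0],[0.3,-1.4,-16.4,0,0,0.7,0]]'
python3 t.py
```

```text
clock: 8.25
eef_pos: [0.5737, -0.29, 0.0064]
tcp_rot: [2.114, 2.32, 0.002]
wrist_force: [-1.5, 1.7, 9.2]
gripper_width: 0.0197
finger_force: 60.1
yaw 5.315453095515519 axis [ 0.003 -0.001 -1.   ] pos [ 0.5737 -0.29    0.0064] F [-1.5  1.7  9.2] T [0.52 0.37 0.13] tau7 -0.068 q [ 0.28  0.73  0.19  1.7  -0.19  0.72  0.66] w 0.01974374460568096
```

```bash
python3 -m crank '[[0,0,0.5,0,0,0,0],[-0.2,2,0.8,0,0,0,0],[-0.45,5,0.8,0,0,0,0],[-0.8,9,0.8,0,0,0,0],[-0.9,10,2,0,0,0,0],[-0.9,10,6,0,0,0,0],[-0.9,10,10,0,0,0,0],[-0.9,10,10,0,0,0,0]]'
python3 t.py
python3 - <<'E'
from h import *
w=capture("wrist");d=capture("side")
o=np.concatenate([cv2.resize(w["img"],(400,300)),cv2.resize(d["img"][120:270,150:350],(400,300))],1)
cv2.imwrite("pics/g.png",o[...,::-1])
E
```

```text
clock: 9.05
eef_pos: [0.5662, -0.1907, 0.1102]
tcp_rot: [2.112, 2.317, 0.006]
wrist_force: [1.0, 0.2, -4.3]
gripper_width: 0.0195
finger_force: 60.1
yaw 5.3020368469152 axis [ 0.008 -0.002 -1.   ] pos [ 0.5662 -0.1907  0.1102] F [ 1.   0.2 -4.3] T [-0.11 -0.08 -0.03] tau7 -0.322 q [ 0.1   0.51  0.23  1.8  -0.15  0.84  0.49] w 0.019513814499785134
```

View pics/g.png

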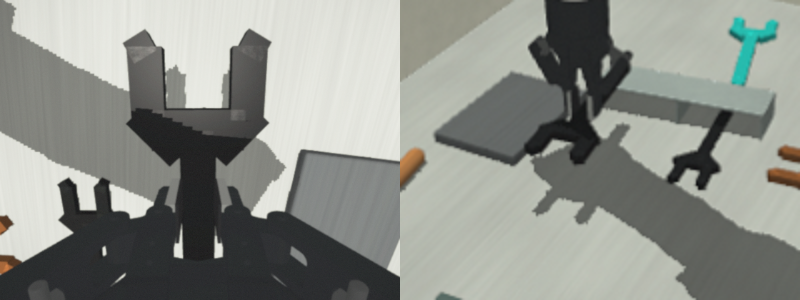

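The wrench is held level and straight, with the head ahead of the fingers. I check its pose in the hand by measuring the back wall and jaw tips from this view.

```bash
python3 - <<'E'
from h import *
w=capture("wrist");s=sensors.sense()["eef_pos"]
for z in(.1158,.113):
 p=[ray(w,(u*1.4,v*1.4),z) for u,v in[(166,107),(229,107),(130,46),(265,46),(197,160)]]
 p=np.array(p);print(((p-s)*1e3).round(1)[:,:2].tolist(),"mouthw",np.linalg.norm(p[0]-p[1])*1e3)
 b=p[:2].mean(0);print("bw-tcp",((b-s)*1e3).round(1))
E
```

```text
[[-21.6, 53.9], [12.7, 57.1], [-42.0, 83.5], [27.4, 89.9], [-2.0, 25.1]] mouthw 34.49766733619473
bw-tcp [-4.5 55.5 11.5]
[[-22.0, 53.6], [13.1, 56.8], [-42.8, 83.8], [28.1, 90.3], [-1.9, 24.2]] mouthw 35.22311913187856
bw-tcp [-4.4 55.2  8.7]
```

```bash
python3 -m crank '[[0.5,2,0,0,0,5,0],[1.2,6,0,0,0,13,0],[2,10,0,0,0,21,0],[2.8,14,0,0,0,29,0],[3.6,18,0,0,0,37,0],[4.5,22.5,0,0,0,45,0],[5.4,27,0,0,0,46.2,0],[5.4,27.1,-3,0,0,46.2,0],[5.4,27.1,-6,0,0,46.2,0],[5.4,27.1,-7,0,0,46.2,0],[5.4,27.1,-7,0,0,46.2,0]]'
python3 t.py
python3 - <<'E'
from h import *
w=shot("wrist","w4.pkl");d=shot("side","d4.pkl")
o=np.concatenate([cv2.resize(w["img"],(400,300)),cv2.resize(d["img"][240:360,120:280],(400,300))],1)
cv2.imwrite("pics/p.png",o[...,::-1])
E
```

```text
clock: 10.3
eef_pos: [0.6161, 0.0805, 0.0323]
tcp_rot: [-1.035, -2.962, 0.003]
wrist_force: [-0.4, 0.0, -5.0]
gripper_width: 0.0196
finger_force: 60.2
yaw 51.47326810978286 axis [-0.004 -0.001 -1.   ] pos [0.6161 0.0805 0.0323] F [-0.4  0.  -5. ] T [-0.03  0.02  0.02] tau7 -0.006 q [-0.18  0.65 -0.    1.75  0.    0.74  0.72] w 0.019560977696056345
```

View pics/p.png

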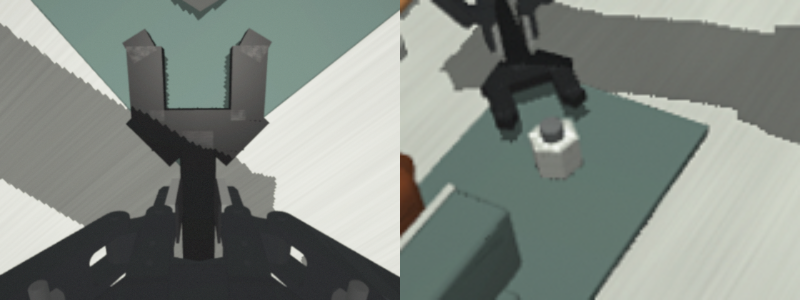

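The wrench points at the nut. The mouth centre (197) lines up with the nut at (195,5) in the left half, and the head is over the plate. I lower it with a 1.5 mm side correction.

```bash
python3 -m crank '[[0.1,0.12,-0.7,0,0,0,0],[0.1,0.12,-1.3,0,0,0,0],[0.1,0.12,-1.4,0,0,0,0],[0.1,0.12,-1.4,0,0,0,0]]' >/dev/null; python3 t.py;python3 -m crank '[[0,0,-0.1,0,0,0,0],[0,0,-0.2,0,0,0,0],[0,0,-0.2,0,0,0,0]]' >/dev/null; python3 t.py
```

```text
yaw 51.49745107623371 axis [-0. -0. -1.] pos [0.6185 0.0822 0.0204] F [-0.4 -0.5 -5.7] T [ 0.01 -0.06 -0.02] tau7 -0.002 q [-0.18  0.67 -0.    1.75  0.    0.72  0.72] w 0.019663307907727877
yaw 51.50361858051338 axis [-0. -0. -1.] pos [0.6186 0.0823 0.0185] F [ 0.4 -1.  -5.4] T [-0.05 -0.05 -0.05] tau7 -0.001 q [-0.18  0.68 -0.    1.75  0.    0.72  0.72] w 0.019579287495482323
```

```bash
python3 -m crank '[[-0.06,-0.09,-0.1,0,0,0,0],[-0.06,-0.09,-0.15,0,0,0,0],[-0.06,-0.09,-0.15,0,0,0,0]]' >/dev/null; python3 t.py;python3 -m crank '[[0,0,-0.1,0,0,0,0],[0,0,-0.1,0,0,0,0]]' >/dev/null; python3 t.py
```

```text
yaw 51.497237779876755 axis [-0. -0. -1.] pos [0.618  0.0813 0.0169] F [-0.5 -0.2 -4.9] T [-0.02 -0.01 -0.01] tau7 -0.006 q [-0.18  0.68 -0.    1.75  0.    0.71  0.72] w 0.019682027468163273
yaw 51.49633293640184 axis [ 0. -0. -1.] pos [0.6182 0.0814 0.0164] F [-2.9 -1.2  3.6] T [-0.24  0.63  0.06] tau7 -0.029 q [-0.18  0.68 -0.    1.75  0.    0.71  0.72] w 0.01939962871576977
```

```bash
python3 -m crank '[[-0.39,0.31,0.06,0,0,0,0],[-1.17,0.93,0.06,0,0,0,0],[-1.96,1.56,0.06,0,0,0,0],[-2.35,1.87,0.06,0,0,0,0],[-2.35,1.87,0.06,0,0,0,0]]' >/dev/null; python3 t.py;python3 -m crank '[[-0.78,0.62,0,0,0,0,0],[-1.17,0.93,0,0,0,0,0],[-1.57,1.25,0,0,0,0,0],[-1.57,1.25,0,0,0,0,0]]' >/dev/null; python3 t.py
```

```text
yaw 51.58416680753508 axis [-0.001  0.    -1.   ] pos [0.5935 0.1013 0.0165] F [-0.8  0.9 -4.8] T [ 0.04 -0.01 -0.03] tau7 -0.26 q [-0.22  0.65 -0.    1.8   0.    0.69  0.68] w 0.019896507126716652
yaw 51.54719920675436 axis [-0.001  0.    -1.   ] pos [0.5781 0.1133 0.0165] F [-0.4  1.1 -4.7] T [ 0.08  0.06 -0.01] tau7 -0.232 q [-0.24  0.63 -0.    1.84  0.    0.67  0.65] w 0.019706077636492687
```

```bash
python3 -m crank '[[-0.2,0.16,0,0,0,0,0],[-0.39,0.31,0,0,0,0,0],[-0.39,0.31,0,0,0,0,0]]' >/dev/null; python3 t.py;python3 -m crank '[[-0.12,0.09,0,0,0,0,0],[-0.16,0.12,0,0,0,0,0],[-0.16,0.12,0,0,0,0,0]]' >/dev/null; python3 t.py; python3 -m crank '[[-0.08,0.06,0,0,0,0,0],[-0.08,0.06,0,0,0,0,0]]' >/dev/null; python3 t.py
```

```text
yaw 51.50946590916254 axis [-0. -0. -1.] pos [0.5746 0.1159 0.0165] F [-0.6  0.6 -4.2] T [0.1  0.11 0.  ] tau7 -0.114 q [-0.25  0.63 -0.    1.85  0.    0.66  0.64] w 0.019261699002854772
yaw 51.50062158972052 axis [-0. -0. -1.] pos [0.5732 0.1169 0.0165] F [ 0.1  0.3 -4.8] T [0.1  0.05 0.04] tau7 -0.036 q [-0.25  0.63 -0.    1.85  0.    0.66  0.64] w 0.01960431322018967
yaw 51.50710466574511 axis [-0. -0. -1.] pos [0.5724 0.1176 0.0165] F [ 0.8  1.1 -5. ] T [0.04 0.09 0.  ] tau7 -0.037 q [-0.25  0.63 -0.    1.85  0.    0.66  0.64] w 0.019657066108917362
```

```bash
for i in 1; do python3 -m crank '[[-0.08,0.06,0,0,0,0,0],[-0.08,0.06,0,0,0,0,0]]' >/dev/null; python3 t.py; python3 -m crank '[[-0.08,0.06,0,0,0,0,0],[-0.08,0.06,0,0,0,0,0]]' >/dev/null; python3 t.py; python3 -m crank '[[-0.08,0.06,0,0,0,0,0],[-0.08,0.06,0,0,0,0,0]]' >/dev/null; python3 t.py; done
python3 - <<'E'
from h import *
w=shot("wrist","w5.pkl");d=shot("scene","s5.pkl")
o=np.concatenate([cv2.resize(w["img"][0:210,140:420],(400,300)),cv2.resize(d["img"][210:330,350:510],(400,300))],1)
cv2.imwrite("pics/q.png",o[...,::-1])
E
```

```text
yaw 51.4919204253107 axis [ 0. -0. -1.] pos [0.5719 0.118  0.0167] F [ 1.5 -1.  -5.5] T [-0.23 -0.3  -0.  ] tau7 -0.037 q [-0.25  0.63 -0.    1.85  0.    0.66  0.64] w 0.019649120949170807
yaw 51.468072713491566 axis [ 0.001 -0.001 -1.   ] pos [0.5716 0.1181 0.0168] F [ 5.1 -3.  -5.9] T [-0.8  -1.1   0.03] tau7 -0.028 q [-0.25  0.63 -0.    1.85  0.    0.66  0.64] w 0.01928620848950497
yaw 51.435795508297964 axis [ 0.003 -0.001 -1.   ] pos [0.5715 0.1182 0.017 ] F [ 7.4 -6.5 -6.2] T [-1.41 -1.84 -0.03] tau7 -0.034 q [-0.26  0.63 -0.    1.86  0.    0.66  0.64] w 0.019502230520184554
```

View pics/q.png

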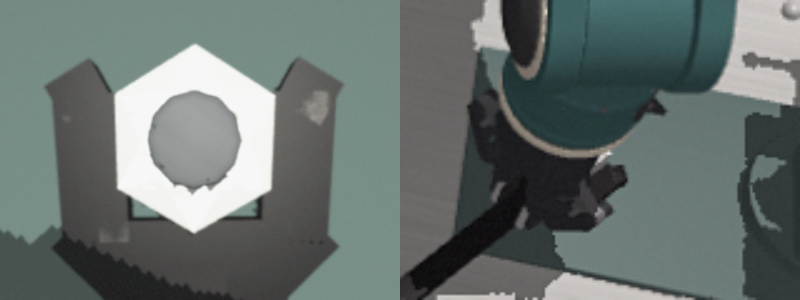

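The left half shows the nut fully in the mouth, its corner on the back wall, centred at (195,138). Contact force is about 9 N. I set it down, let go and rise.

```bash
python3 -m crank '[[0.12,-0.09,-0.06,0,0,0,0],[0.12,-0.09,-0.09,0,0,0,0],[0.12,-0.09,-0.09,0,0,0,0.3],[0.12,-0.09,-0.09,0,0,0,0.7],[0.12,-0.09,-0.09,0,0,0,0.8],[0.12,-0.09,-0.09,0,0,0,0.8],[0.12,-0.09,2,0,0,0,0.8],[0.12,-0.09,6,0,0,0,0.8],[0.12,-0.09,10,0,0,0,0.8],[0.12,-0.09,10,0,0,0,0.8]]';python3 t.py
python3 - <<'E'
from h import *
w=shot("wrist","w6.pkl");save(w,"w6.png",None,1.2)
s=sensors.sense();print(pix(w,[[.514,.164,.056],[.6632,.0457,.022],[.5945,.1]+[.022]])*1.2)
E
```

```text
clock: 15.0
eef_pos: [0.5738, 0.119, 0.1217]
tcp_rot: [1.034, 2.96, 0.006]
wrist_force: [0.8, 0.2, -0.0]
gripper_width: 0.0683
finger_force: 0.0
yaw 51.498828678034606 axis [ 0.007  0.002 -1.   ] pos [0.5738 0.119  0.1217] F [ 0.8  0.2 -0. ] T [-0.    0.02  0.02] tau7 0.019 q [-0.26  0.47 -0.    1.81  0.    0.85  0.64] w 0.06829672078198203
[[326.09228643 124.44997609]
 [328.35711873 408.88774722]
 [327.44352473 293.21867584]]
```

View pics/w6.png

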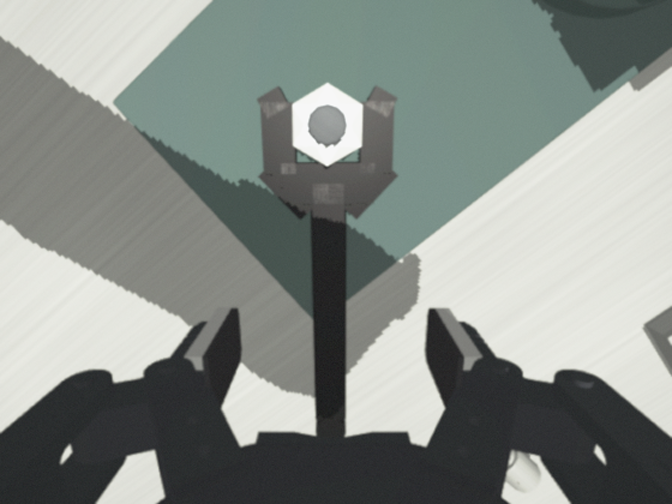

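The wrench lies straight and flat with the nut home at (327,124). The handle runs straight down the picture at x≈329. I check the hammer's clearance before taking the handle's end.

```bash
python3 -m crank '[[3,-2.4,0,0,0,0,0.6],[6,-4.9,0,0,0,0,0.6],[8.95,-7.3,-2,0,0,0,0.6],[8.95,-7.3,-6,0,0,0,0.6],[8.95,-7.3,-6,0,0,0,0.6]]' >/dev/null;python3 t.py
python3 - <<'E'
from h import *
a=load("s0.pkl")
for q in[(540,525),(540,590),(530,555)]: print(ray(a,(q[0]/1.42,q[1]/1.42),.025).round(3))
E
```

```text
yaw 51.43567816508747 axis [-0.009 -0.001 -1.   ] pos [0.6576 0.0444 0.0507] F [-2.5  0.6  0.3] T [0.02 0.1  0.03] tau7 0.181 q [-0.12  0.68  0.01  1.64 -0.01  0.83  0.79] w 0.05137331652914037
[0.736 0.111 0.025]
[0.816 0.122 0.025]
[0.777 0.104 0.025]
```

```bash
python3 -m crank '[[0,0,0,0,0,0,0.6],[0,0,-2,0,0,0,0.6],[0,0,-4.2,0,0,0,0.6],[0,0,-4.2,0,0,0,0.6],[0,0,-4.2,0,0,0,0.6]]' >/dev/null;python3 t.py
```

```text
yaw 51.54378856122788 axis [ 0.001  0.    -1.   ] pos [0.6613 0.0461 0.0163] F [ 0.1 -0.1  0.2] T [ 0.02 -0.02  0.02] tau7 -0.003 q [-0.13  0.73  0.01  1.64 -0.01  0.77  0.79] w 0.051238907880864604
```

```bash
python3 -m crank '[[0.1,0,-0.6,0,0,0,0.6],[0.1,0,-0.6,0,0,0,0.4],[0.1,0,-0.6,0,0,0,0],[0.1,0,-0.6,0,0,0,0],[0.1,0,-0.6,0,0,0,0],[0.1,0,-0.6,0,0,0,0]]' >/dev/null;python3 t.py
python3 - <<'E'
# cumulative shifts (cm) for swinging about nut axis from phi0
import numpy as np
from station import sensors
p=np.array(sensors.sense()["eef_pos"])[:2];c=np.array([.5144,.1639]);d=p-c
print(np.hypot(*d),np.degrees(np.arctan2(d[1],d[0])))
for a in range(4,73,4):
    t=-np.radians(a);R=np.array([[np.cos(t),-np.sin(t)],[np.sin(t),np.cos(t)]]);print(a,((R@d-d)*100).round(2))
E
```

```text
yaw 51.497390493409945 axis [ 0.001  0.    -1.   ] pos [0.6621 0.0455 0.0091] F [-0.7  0.9  6.5] T [ 0.17  0.22 -0.03] tau7 0.028 q [-0.12  0.74  0.01  1.64 -0.01  0.76  0.79] w 0.020500265339948833
0.1893127415446519 -38.715776882629896
4 [-0.86 -1.  ]
8 [-1.79 -1.94]
12 [-2.78 -2.81]
16 [-3.84 -3.61]
20 [-4.94 -4.34]
24 [-6.09 -4.98]
28 [-7.29 -5.55]
32 [-8.52 -6.03]
36 [-9.78 -6.42]
40 [-11.07  -6.72]
44 [-12.37  -6.94]
48 [-13.69  -7.06]
52 [-15.01  -7.09]
56 [-16.33  -7.03]
60 [-17.64  -6.87]
64 [-18.94  -6.63]
68 [-20.22  -6.29]
72 [-21.47  -5.87]
```

```bash
python3 -m crank '[[-0.86,-1,0,0,0,-4,0],[-1.79,-1.94,0,0,0,-8,0],[-2.78,-2.81,0,0,0,-12,0],[-3.84,-3.61,0,0,0,-16,0],[-4.94,-4.34,0,0,0,-20,0],[-6.09,-4.98,0,0,0,-24,0],[-7.29,-5.55,0,0,0,-28,0],[-8.52,-6.03,0,0,0,-32,0],[-9.78,-6.42,0,0,0,-36,0],[-11.07,-6.72,0,0,0,-40,0],[-12.37,-6.94,0,0,0,-44,0],[-12.37,-6.94,0,0,0,-44,0]]';python3 t.py
```

```text
clock: 17.85
eef_pos: [0.5377, -0.0245, 0.009]
tcp_rot: [2.073, 2.359, 0.0]
wrist_force: [1.1, -3.1, 2.1]
gripper_width: 0.0203
finger_force: 62.0
yaw 7.393194282950326 axis [ 0.001 -0.    -1.   ] pos [ 0.5377 -0.0245  0.009 ] F [ 1.1 -3.1  2.1] T [-0.67 -0.17 -0.1 ] tau7 -1.412 q [-0.17  0.59  0.2   1.98 -0.2   0.59  0.29] w 0.02034468779754016
```

```bash
python3 -m crank '[[-0.66,-0.07,0,0,0,-2,0],[-1.32,-0.12,0,0,0,-4,0]]' >/dev/null;python3 t.py; python3 -m crank '[[-0.66,-0.02,0,0,0,-2,0]]' >/dev/null;python3 t.py; python3 -m crank '[[-0.66,-0.01,0,0,0,-2,0]]' >/dev/null;python3 t.py
```

```text
yaw 3.5635393460126075 axis [ 0.002 -0.001 -1.   ] pos [ 0.5264 -0.0255  0.009 ] F [ 5.1 -3.5  2.2] T [-0.53 -1.23  0.3 ] tau7 0.609 q [-0.18  0.58  0.21  2.   -0.22  0.57  0.24] w 0.02016130004754763
yaw 1.553719057142507 axis [ 0.002 -0.001 -1.   ] pos [ 0.5198 -0.0258  0.009 ] F [ 6.  -4.   2.2] T [-0.76 -1.16  0.3 ] tau7 0.572 q [-0.19  0.57  0.22  2.02 -0.22  0.57  0.21] w 0.020366958762193847
yaw -0.4506995841566235 axis [ 0.002 -0.001 -1.   ] pos [ 0.5132 -0.0259  0.009 ] F [ 5.2 -2.6  2.7] T [-0.68 -1.2   0.3 ] tau7 0.568 q [-0.2   0.57  0.23  2.04 -0.23  0.56  0.19] w 0.02009350762679899
```

```bash
python3 -m crank '[[-0.33,0.01,0,0,0,-1,0],[-0.66,0.03,0,0,0,-2,0]]' >/dev/null;python3 t.py; python3 -m crank '[[-0.33,0.02,0,0,0,-1,0],[-0.66,0.04,0,0,0,-2,0]]' >/dev/null;python3 t.py; python3 -m crank '[[-0.33,0.03,0,0,0,-1,0],[-0.66,0.06,0,0,0,-2,0]]' >/dev/null;python3 t.py
```

```text
yaw -2.4152803086006434 axis [ 0.002 -0.001 -1.   ] pos [ 0.5066 -0.0257  0.009 ] F [ 5.  -4.9  2.2] T [-1.11 -1.09  0.3 ] tau7 0.112 q [-0.21  0.56  0.24  2.05 -0.24  0.55  0.16] w 0.02025292731060146
yaw -4.414671795815134 axis [ 0.002 -0.001 -1.   ] pos [ 0.5001 -0.0253  0.009 ] F [ 5.7 -4.5  3.5] T [-1.05 -1.12  0.32] tau7 0.135 q [-0.22  0.55  0.25  2.07 -0.25  0.54  0.14] w 0.020084741720822086
yaw -6.409443545033622 axis [ 0.003 -0.001 -1.   ] pos [ 0.4936 -0.0246  0.009 ] F [ 6.6 -3.1  1.9] T [-0.59 -1.38  0.36] tau7 0.126 q [-0.23  0.55  0.26  2.09 -0.26  0.54  0.11] w 0.020078067606236125
```

```bash
python3 -m crank '[[-0.33,0.04,0,0,0,-1,0],[-0.33,0.04,0,0,0,-1,0]]' >/dev/null;python3 t.py; python3 -m crank '[[-0.33,0.04,0,0,0,-1,0],[-0.33,0.04,0,0,0,-1,0]]' >/dev/null;python3 t.py; python3 -m crank '[[-0.32,0.05,0,0,0,-1,0],[-0.32,0.05,0,0,0,-1,0]]' >/dev/null;python3 t.py
```

```text
yaw -7.388551286669536 axis [ 0.002 -0.    -1.   ] pos [ 0.49   -0.0239  0.009 ] F [ 3.6 -2.7  2.3] T [-0.52 -0.84  0.21] tau7 -0.591 q [-0.23  0.54  0.26  2.09 -0.27  0.53  0.09] w 0.020175062702582833
yaw -8.374543225681759 axis [ 0.003 -0.    -1.   ] pos [ 0.487  -0.0233  0.009 ] F [ 5.3 -1.1  1.2] T [-0.3  -1.14  0.25] tau7 -0.608 q [-0.24  0.54  0.27  2.1  -0.27  0.53  0.08] w 0.01987151712873937
yaw -9.367201845730607 axis [ 0.003 -0.    -1.   ] pos [ 0.484  -0.0228  0.009 ] F [ 6.6 -0.5  1.6] T [-0.25 -1.31  0.32] tau7 -0.67 q [-0.24  0.54  0.27  2.11 -0.27  0.53  0.07] w 0.019756744817305525
```

```bash
python3 -m crank '[[-0.32,0.06,0,0,0,-1,0],[-0.32,0.06,0,0,0,-1,0]]' >/dev/null;python3 t.py; python3 -m crank '[[-0.32,0.07,0,0,0,-1,0],[-0.32,0.07,0,0,0,-1,0]]' >/dev/null;python3 t.py; python3 -m crank '[[-0.32,0.07,0,0,0,-1,0],[-0.32,0.07,0,0,0,-1,0]]' >/dev/null;python3 t.py
```

```text
yaw -10.368590122382322 axis [ 0.003 -0.    -1.   ] pos [ 0.4809 -0.0223  0.0091] F [ 6.1 -1.9  1.1] T [-0.4  -1.44  0.33] tau7 -0.712 q [-0.25  0.53  0.27  2.12 -0.28  0.52  0.05] w 0.02038674515887624
yaw -11.363818440882492 axis [ 0.003 -0.    -1.   ] pos [ 0.4777 -0.0215  0.0091] F [ 7.  -1.   0.6] T [-0.31 -1.53  0.36] tau7 -0.725 q [-0.25  0.53  0.28  2.12 -0.28  0.52  0.04] w 0.019989292803460092
yaw -12.353021043423482 axis [ 0.004 -0.    -1.   ] pos [ 0.4748 -0.0207  0.0091] F [ 8.4 -0.4  0.5] T [-0.18 -1.88  0.43] tau7 -0.783 q [-0.26  0.53  0.28  2.13 -0.29  0.51  0.02] w 0.02054965825445051
```

```bash
cat > nut.py <<'E'
from h import *
def nutyaw(w):
    G=cv2.cvtColor(w["img"],cv2.COLOR_RGB2GRAY).astype(np.float32);G=np.hypot(cv2.Sobel(G,5,1,0),cv2.Sobel(G,5,0,1));best=[]
    for dx in range(-4,5):
     for dy in range(-4,5):
      for yaw in range(0,60,2):
       t=np.radians(yaw+30+60*np.arange(7));P=np.c_[np.cos(t),np.sin(t)]*36/np.sqrt(3)
       Q=np.concatenate([P[i]+(P[i+1]-P[i])*np.linspace(0,1,20)[:,None] for i in range(6)])/1e3+[.5144+dx/1e3,.1639+dy/1e3]
       uv=pix(w,np.c_[Q,np.full(len(Q),.043)]).astype(np.float32)
       best.append((round(float(cv2.remap(G,uv[:,0],uv[:,1],1).mean()),1),dx,dy,yaw))
    return sorted(best)[-4:]
E
python3 - <<'E'
from nut import *
w=shot("wrist","w7.pkl");print(pix(w,[[.5144,.1639,.056]]));print(nutyaw(w));print("w6",nutyaw(load("w6.pkl")))
save(w,"w7.png",None,1.4)
E
```

```text
[[ 273.70271365 -438.7829881 ]]
[(0.0, 4, 4, 52), (0.0, 4, 4, 54), (0.0, 4, 4, 56), (0.0, 4, 4, 58)]
w6 [(312.3, 0, 0, 54), (313.1, 0, 0, 48), (326.9, 0, 0, 50), (330.1, 0, 0, 52)]
```

View pics/w7.png

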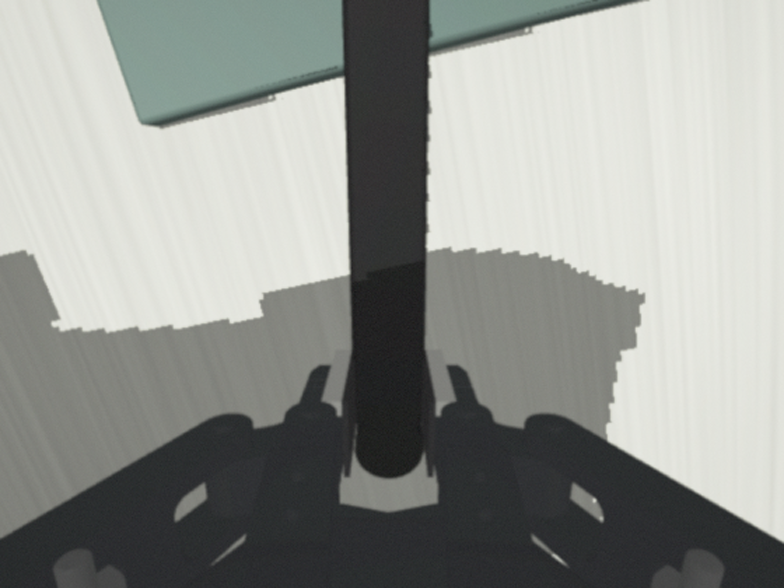

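The picture shows the handle gripped squarely near its tip at (388,460), with the nut outside the view. I pull on until the force climbs clearly, then check the nut's yaw in the fixed cameras.

```bash
python3 -m crank '[[-0.32,0.08,0,0,0,-1,0],[-0.32,0.08,0,0,0,-1,0]]' >/dev/null;python3 t.py; python3 -m crank '[[-0.32,0.08,0,0,0,-1,0],[-0.64,0.17,0,0,0,-2,0]]' >/dev/null;python3 t.py
python3 - <<'E'
from nut import *
print(nutyaw(capture("scene")),nutyaw(capture("side")),nutyaw(load("d4.pkl")))
E
```

```text
yaw -13.353981880325287 axis [ 0.003 -0.    -1.   ] pos [ 0.4715 -0.02    0.0091] F [ 8.4 -1.9  0.6] T [-0.25 -1.73  0.43] tau7 -0.782 q [-0.26  0.52  0.29  2.14 -0.29  0.51  0.01] w 0.020193488318140385
yaw -15.361003944839194 axis [ 0.004 -0.001 -1.   ] pos [ 0.4656 -0.0184  0.0092] F [11.9 -3.  -1.3] T [-0.68 -2.52  0.63] tau7 -0.058 q [-0.28  0.52  0.3   2.15 -0.3   0.5  -0.02] w 0.019810710321078197
[(519.4, 0, 1, 8), (520.8, 0, 1, 2), (521.5, 0, 1, 6), (522.3, 0, 1, 4)] [(377.2, -1, 0, 2), (378.2, -1, 0, 8), (379.5, -1, 0, 6), (379.6, -1, 0, 4)] [(292.9, -1, 0, 54), (293.3, -1, 0, 48), (295.1, -1, 0, 52), (295.4, -1, 0, 50)]
```

Both cameras put the nut's yaw at about 5° (mod 60), from 51.5° at the seat. That is 46°, or 0.80 rad, and the moment of about 2.9 N m is well above 0.8, so this is the dead stop. One slightly harder pull to confirm, then I ease off.

```bash
python3 -m crank '[[-0.32,0.1,0,0,0,-1,0],[-0.63,0.2,0,0,0,-2,0],[-0.63,0.2,0,0,0,-2,0]]' >/dev/null;python3 t.py
python3 - <<'E'
from nut import *
print(nutyaw(capture("scene")),nutyaw(capture("side")))
E
python3 -m crank '[[0.63,-0.2,0,0,0,2,0],[1.27,-0.37,0,0,0,4,0],[1.6,-0.46,0,0,0,5,0],[1.6,-0.46,0,0,0,5,0]]' >/dev/null;python3 t.py
```

```text
yaw -17.338709690617844 axis [ 0.004 -0.    -1.   ] pos [ 0.4592 -0.0161  0.0092] F [10.4 -0.6 -1. ] T [ 0.01 -2.18  0.5 ] tau7 -0.866 q [-0.29  0.51  0.31  2.17 -0.31  0.5  -0.05] w 0.020382615410965366
[(525.6, 0, 1, 8), (529.0, 0, 1, 6), (530.8, 0, 1, 2), (531.2, 0, 1, 4)] [(378.8, -1, 0, 2), (381.1, -1, 0, 8), (381.6, -1, 0, 4), (381.7, -1, 0, 6)]
yaw -12.2756621771019 axis [-0.001  0.002 -1.   ] pos [ 0.4731 -0.0198  0.0088] F [-4.1  7.2 13. ] T [ 1.66  0.67 -0.14] tau7 0.614 q [-0.26  0.53  0.28  2.13 -0.29  0.52  0.03] w 0.020336990149600755
```

```bash
python3 -m crank '[[-0.15,0.03,0,0,0,-0.5,0],[-0.15,0.03,0,0,0,-0.5,0.3],[-0.15,0.03,0,0,0,-0.5,0.6],[-0.15,0.03,0,0,0,-0.5,0.7],[-0.15,0.03,0,0,0,-0.5,0.7],[-0.15,0.03,3,0,0,-0.5,0.7],[-0.15,0.03,7,0,0,-0.5,0.7],[-0.15,0.03,11,0,0,-0.5,0.7],[1,4,14,0,0,-0.5,0.7],[2,8,15,0,0,-0.5,0.7],[2.5,11,16,0,0,-0.5,0.7],[2.5,11,16,0,0,-0.5,0.7]]';python3 t.py
python3 - <<'E'
from nut import *
w=shot("wrist","w8.pkl");print(pix(w,[[.5144,.1639,.056]]),nutyaw(w))
g=cv2.cvtColor(w["img"],cv2.COLOR_RGB2GRAY)
# world points along handle: dark run at several world y rows, z=.022
for y in(.10,.08,.06,.05,.04,.03):
    xs=np.arange(.43,.58,.001);uv=pix(w,[[x,y,.022] for x in xs]).astype(np.float32)
    v=cv2.remap(g,uv[:,0],uv[:,1],1)[:,0];d=xs[v<60];print(y,d.min() if len(d) else 0,d.max() if len(d) else 0,len(d),v[::10])
E
```

```text
clock: 22.6
eef_pos: [0.4983, 0.0933, 0.1697]
tcp_rot: [-2.453, -1.963, -0.003]
wrist_force: [-0.4, -0.7, -0.1]
gripper_width: 0.0601
finger_force: 0.0
yaw -12.673481751889307 axis [ 0.002  0.001 -1.   ] pos [0.4983 0.0933 0.1697] F [-0.4 -0.7 -0.1] T [-0.07  0.   -0.02] tau7 -1.755 q [-0.55  0.29  0.36  1.98 -0.13  0.89 -0.35] w 0.060145636862204054
[[276.88345018 110.76811203]] [(336.5, 0, 0, 4), (340.9, 0, 0, 10), (349.4, 0, 0, 6), (350.1, 0, 0, 8)]
0.1 0.48900000000000005 0.51 22 [147 147 147 123 145 119  37  36  43  80  80  80  79  80  80]
0.08 0.48400000000000004 0.506 23 [91 82 81 80 80 80 35 37 80 80 80 81 81 85 87]
0.06 0.48100000000000004 0.5 20 [130 134 131 131 132  67  36  41 132 135 135 135 137 136 139]
0.05 0.47800000000000004 0.49800000000000005 21 [130 132 132 132 132  35  35 119 132 135 133 134 138 135 139]
0.04 0.47600000000000003 0.49600000000000005 21 [131 132 133 132 133  35  36 134 132 134 135 135 139 135 139]
0.03 0.47400000000000003 0.49400000000000005 21 [132 133 132 134 134  34  35 134 131 133 134 134 136 135 138]
```

```bash
cat > fine.py <<'E'
from h import *
from scipy.optimize import minimize
def model(p,z=.043,ss=4):  # hex outline normal contrast: mean inside - mean outside
    return p
def fine(w,y0):
    g=cv2.GaussianBlur(cv2.cvtColor(w["img"],cv2.COLOR_RGB2GRAY),(0,0),.7).astype(np.float32)
    def samp(p,af):
        t=np.radians(p[2]+30+60*np.arange(7));P=np.c_[np.cos(t),np.sin(t)]*af/np.sqrt(3)
        Q=np.concatenate([P[i]+(P[i+1]-P[i])*np.linspace(.1,.9,30)[:,None] for i in range(6)])/1e3+[.5144+p[0]/1e3,.1639+p[1]/1e3]
        uv=pix(w,np.c_[Q,np.full(len(Q),.043)]).astype(np.float32);return cv2.remap(g,uv[:,0],uv[:,1],1).ravel()
    f=lambda p:-float(np.clip(samp(p,33.5)-samp(p,38.5),0,60).mean())
    best=min(((f((a,b,y)),a,b,y) for a in np.arange(-2,2.1,.5) for b in np.arange(-2,2.1,.5) for y in np.arange(y0-8,y0+8,.5)))
    m=minimize(f,best[1:],method="Nelder-Mead",options=dict(initial_simplex=np.array(best[1:])+np.array([[0,0,0],[.4,0,0],[0,.4,0],[0,0,1.5]])));return best,m.x.round(2),round(m.fun,1)
E
python3 - <<'E'
from fine import *
w6=load("w6.pkl");w8=load("w8.pkl")
print(fine(w6,51));print(fine(w8,6))
g=cv2.cvtColor(w8["img"],cv2.COLOR_RGB2GRAY)
# wrench frame intensity map, axis dir from handle -102.5 -> u=77.5deg
u=np.array([np.cos(np.radians(77.5)),np.sin(np.radians(77.5))]);n=np.array([u[1],-u[0]])
for s in range(-48,32,4):
    P=[[*(np.array([.5144,.1639])+(s*u+k*n)/1e3),.022] for k in range(-44,45,4)]
    uv=pix(w8,P).astype(np.float32);print(s,*cv2.remap(g,uv[:,0],uv[:,1],1).ravel())
E
```

```text
((-60.0, np.float64(-1.0), np.float64(0.0), np.float64(49.5)), array([-1. ,  0. , 49.5]), np.float64(-60.0))
((-60.0, np.float64(-1.0), np.float64(0.5), np.float64(6.0)), array([-1. ,  0.5,  6. ]), np.float64(-60.0))
-48 146 145 146 144 146 142 87 86 81 89 88 84 82 80 89 46 45 79 81 81 79 81 80
-44 147 145 145 144 142 90 87 88 87 97 93 92 89 87 75 80 82 79 94 78 81 79 79
-40 145 145 145 144 95 90 89 90 90 124 127 127 116 106 84 85 83 82 88 138 119 93 119
-36 145 145 146 100 93 92 93 92 91 121 122 126 124 115 89 86 85 83 81 93 141 141 143
-32 144 144 105 95 95 95 94 95 94 120 131 130 121 108 90 88 86 84 83 82 94 144 143
-28 144 112 96 96 97 97 97 96 96 95 95 94 93 92 91 90 89 87 84 84 83 107 143
-24 143 130 99 96 113 126 121 99 97 97 96 96 95 94 92 90 116 116 92 85 84 139 142
-20 144 143 100 100 120 136 123 98 97 98 108 149 217 214 88 90 122 110 92 87 87 142 141
-16 144 142 101 101 103 101 93 169 246 244 244 245 247 247 172 143 91 92 90 89 86 141 142
-12 144 143 105 104 105 105 91 232 247 247 247 247 247 247 244 127 93 93 92 90 89 141 141
-8 144 143 104 107 106 107 96 245 247 241 141 
[... 175 characters left out ...]
 156 156 153 149 234 247 233 98 95 93 91 140 141
4 142 141 109 110 111 112 247 247 247 157 159 160 156 151 247 245 141 98 96 94 93 141 140
8 142 141 116 130 111 112 166 246 247 221 158 157 151 225 247 245 98 100 98 121 96 141 141
12 141 142 141 144 154 129 103 208 246 247 247 246 247 247 247 229 98 107 124 125 118 141 141
16 142 136 116 119 123 112 137 142 233 247 247 246 245 246 247 161 136 99 101 101 95 130 141
20 142 141 134 113 114 123 142 141 142 247 243 227 179 147 140 141 141 131 99 101 135 141 141
24 141 142 142 142 132 141 140 140 141 139 141 141 140 141 139 140 139 138 133 141 139 139 139
28 142 142 142 142 140 141 141 139 140 140 139 140 141 141 139 141 140 140 138 139 139 138 140
```

```bash
python3 - <<'E'
from h import *
for n in("w6","w8"):
    w=load(n+".pkl");g=cv2.cvtColor(w["img"],cv2.COLOR_RGB2GRAY)
    k=np.arange(-28,28,.2);X,Y=np.meshgrid(k,k)
    uv=pix(w,np.c_[.5144+X.ravel()/1e3,.1639+Y.ravel()/1e3,np.full(X.size,.043)]).astype(np.float32)
    m=(cv2.remap(g,uv[:,0],uv[:,1],1).reshape(X.shape)>195).astype(np.uint8)
    c=max(cv2.findContours(m,0,1)[0],key=cv2.contourArea)
    h=cv2.convexHull(c);M=cv2.moments(h);cx,cy=M["m10"]/M["m00"],M["m01"]/M["m00"]
    full=np.zeros_like(m);cv2.drawContours(full,[h],-1,1,-1)
    yy,xx=np.nonzero(full);zc=(xx-cx)+1j*(yy-cy);a=np.degrees(np.angle((zc**6).sum()))/6
    print(n,"area",h and 0 if False else M["m00"]*.04,"centre",-28+cx*.2,-28+cy*.2,"normal yaw mod60",(a+30)%60)
E
```

```text
Traceback (most recent call last):
cv2.error: OpenCV(4.12.0) /io/opencv/modules/imgproc/src/imgwarp.cpp:1713: error: (-215:Assertion failed) dst.cols < SHRT_MAX && dst.rows < SHRT_MAX && src.cols < SHRT_MAX && src.rows < SHRT_MAX in function 'remap'
```

```bash
cat > y6.py <<'E'
from h import *
import sys
for n in sys.argv[1:]:
    w=load(n+".pkl");g=cv2.cvtColor(w["img"],cv2.COLOR_RGB2GRAY)
    k=np.arange(-28,28,.2);X,Y=np.meshgrid(k,k)
    uv=pix(w,np.c_[.5144+X.ravel()/1e3,.1639+Y.ravel()/1e3,np.full(X.size,.043)]).astype(np.float32).reshape(*X.shape,2)
    m=(cv2.remap(g,uv[...,0],uv[...,1],1)>195).astype(np.uint8)
    c=max(cv2.findContours(m,0,1)[0],key=cv2.contourArea)
    h=cv2.convexHull(c);M=cv2.moments(h);cx,cy=M["m10"]/M["m00"],M["m01"]/M["m00"]
    full=np.zeros_like(m);cv2.drawContours(full,[h],-1,1,-1)
    yy,xx=np.nonzero(full);zc=(xx-cx)+1j*(yy-cy);a=np.degrees(np.angle((zc**6).sum()))/6
    print(n,"area",M["m00"]*.04,"centre",-28+cx*.2,-28+cy*.2,"normal yaw mod60",(a+30)%60)
E
python3 y6.py w6 w8
```

```text
w6 area 1151.54 centre -0.35626841736572956 0.45474871331723676 normal yaw mod60 50.89550498505727
w8 area 1163.1000000000001 centre -0.22280342762158512 0.25165276703063455 normal yaw mod60 7.1764597942044475
```

```bash
python3 - <<'E'
from nut import *
a=shot("scene","s9.pkl");b=shot("side","d9.pkl")
for c in(a,b): print(nutyaw(c))
E
python3 y6.py s9 d9 d4; python3 t.py
```

```text
[(539.7, 0, 1, 6), (541.8, 0, 1, 12), (543.0, 0, 1, 8), (543.3, 0, 1, 10)]
[(391.4, -1, 0, 4), (393.1, -1, 0, 10), (393.4, -1, 0, 6), (394.5, -1, 0, 8)]
s9 area 957.96 centre 1.8104889556975259 0.2905577129177246 normal yaw mod60 7.466209061147634
d9 area 742.38 centre -3.367851145415198 3.126186948283447 normal yaw mod60 17.04320390285433
d4 area 861.94 centre -2.395128817937831 1.7701943677440823 normal yaw mod60 48.96524563799127
yaw -13.008525980621737 axis [-0.001 -0.    -1.   ] pos [0.4973 0.0883 0.1683] F [ 0.4  0.2 -0.5] T [0.   0.03 0.01] tau7 -0.088 q [-0.54  0.29  0.36  1.98 -0.13  0.89 -0.34] w 0.05925498566398614
```

The nut has come back 2–4°, so easing off so far dragged it counter-clockwise. I take the handle's end again, pull to the stop, and this time let go without backing up.

```bash
python3 -m crank '[[-0.8,-4,0,0,0,0.5,0.6],[-1.6,-8,0,0,0,0.5,0.6],[-2.4,-11,-3,0,0,0.5,0.6],[-2.4,-11,-7,0,0,0.5,0.6],[-2.4,-11,-11,0,0,0.5,0.6],[-2.4,-11,-13.5,0,0,0.5,0.6],[-2.4,-11,-13.5,0,0,0.5,0.6],[-2.4,-11,-13.5,0,0,0.5,0.6]]' >/dev/null; python3 t.py
```

```text
yaw -12.582272925267079 axis [-0.001 -0.001 -1.   ] pos [ 0.4733 -0.022   0.0339] F [-0.1  0.4  0.6] T [ 0.04  0.01 -0.01] tau7 0.171 q [-0.3   0.48  0.33  2.13 -0.28  0.57  0.02] w 0.05120592019772538
```

```bash
python3 -m crank '[[0,0,-1.2,0,0,0,0.6],[0,0,-2.3,0,0,0,0.6],[0,0,-2.3,0,0,0,0.6],[0,0,-2.3,0,0,0,0.3],[0,0,-2.3,0,0,0,0],[0,0,-2.3,0,0,0,0],[0,0,-2.3,0,0,0,0]]' >/dev/null; python3 t.py
python3 -m crank '[[-0.32,0.07,0,0,0,-1,0],[-0.64,0.14,0,0,0,-2,0]]' >/dev/null;python3 t.py; python3 -m crank '[[-0.32,0.08,0,0,0,-1,0],[-0.64,0.16,0,0,0,-2,0]]' >/dev/null;python3 t.py
```

```text
yaw -12.496643677062318 axis [ 0.  0. -1.] pos [ 0.4738 -0.021   0.0111] F [-1.2 -0.7  5.6] T [-0.12  0.35  0.02] tau7 -0.082 q [-0.28  0.53  0.31  2.13 -0.31  0.52  0.04] w 0.020166508211415964
yaw -14.583228127727349 axis [ 0.002 -0.    -1.   ] pos [ 0.4678 -0.0196  0.0111] F [ 3.  -0.7  5.1] T [-0.17 -0.79  0.24] tau7 0.31 q [-0.29  0.52  0.31  2.15 -0.32  0.52  0.01] w 0.020225718920565544
yaw -16.578415257751903 axis [ 0.003 -0.    -1.   ] pos [ 0.4621 -0.0181  0.0112] F [ 8.1 -3.1  1.1] T [-0.45 -1.95  0.48] tau7 0.034 q [-0.3   0.51  0.32  2.16 -0.33  0.51 -0.02] w 0.020147297122424485
```

```bash
python3 -m crank '[[-0.32,0.09,0,0,0,-1,0],[-0.63,0.18,0,0,0,-2,0],[-0.63,0.18,0,0,0,-2,0]]' >/dev/null;python3 t.py; python3 -m crank '[[-0.31,0.1,0,0,0,-1,0],[-0.62,0.2,0,0,0,-2,0],[-0.62,0.2,0,0,0,-2,0]]' >/dev/null;python3 t.py
python3 - <<'E'
from nut import *
for c in(shot("scene","s10.pkl"),shot("side","d10.pkl")): print(nutyaw(c))
E
python3 y6.py s10
```

```text
yaw -18.564003436870237 axis [ 0.003 -0.001 -1.   ] pos [ 0.4558 -0.0164  0.0112] F [ 7.1 -3.4  2.2] T [-0.77 -1.47  0.38] tau7 -0.843 q [-0.31  0.51  0.33  2.18 -0.33  0.5  -0.05] w 0.020132951254468873
yaw -20.54260825016746 axis [ 0.004 -0.    -1.   ] pos [ 0.4499 -0.014   0.0112] F [ 8.2 -0.6  2.1] T [-0.05 -1.82  0.49] tau7 -0.878 q [-0.33  0.5   0.34  2.19 -0.34  0.49 -0.08] w 0.020100164627045825
[(516.4, 0, 1, 8), (518.1, 0, 1, 2), (519.0, 0, 1, 6), (519.9, 0, 1, 4)]
[(384.5, -1, 0, 2), (387.0, -1, 0, 8), (387.3, -1, 0, 4), (387.6, -1, 0, 6)]
s10 area 447.58 centre 7.38418755678687 5.65066952649061 normal yaw mod60 37.65487497937192
```

The nut is back at the same yaw (about 5°) as under load before, which is the dead stop. I open the fingers where they are, without backing up.

```bash
python3 -m crank '[[0,0,0,0,0,0,0.2],[0,0,0,0,0,0,0.5],[0,0,0,0,0,0,0.7],[0,0,0,0,0,0,0.7],[0,0,0,0,0,0,0.7],[0,0,3,0,0,0,0.7],[0,0,7,0,0,0,0.7],[0,0,11,0,0,0,0.7],[1,4,14,0,0,2,0.7],[2,8,15,0,0,4,0.7],[3.5,11,16,0,0,6,0.7],[3.5,11,16,0,0,6,0.7]]';python3 t.py
python3 - <<'E'
from nut import *
w=shot("wrist","w11.pkl");print(pix(w,[[.5144,.1639,.056]]),nutyaw(w))
for c in(shot("scene","s11.pkl"),shot("side","d11.pkl")): print(nutyaw(c))
g=cv2.cvtColor(w["img"],cv2.COLOR_RGB2GRAY)
for y in(.10,.08,.05,.03):
    xs=np.arange(.42,.58,.001);uv=pix(w,[[x,y,.022] for x in xs]).astype(np.float32)
    v=cv2.remap(g,uv[:,0],uv[:,1],1)[:,0];d=xs[v<60];print(y,d.min() if len(d) else 0,d.max() if len(d) else 0,len(d))
E
python3 y6.py w11 s11
```

```text
clock: 26.55
eef_pos: [0.4847, 0.1001, 0.1717]
tcp_rot: [2.478, 1.931, 0.004]
wrist_force: [0.4, -1.2, -0.6]
gripper_width: 0.0599
finger_force: 0.0
yaw -14.135162251003715 axis [ 0.002  0.002 -1.   ] pos [0.4847 0.1001 0.1717] F [ 0.4 -1.2 -0.6] T [0.01 0.02 0.02] tau7 -0.649 q [-0.62  0.27  0.41  2.   -0.14  0.89 -0.38] w 0.059935286719046556
[[294.50471841 115.509918  ]] [(330.6, 0, 0, 2), (337.6, 0, 0, 8), (345.6, 0, 0, 4), (347.2, 0, 0, 6)]
[(531.1, 0, 1, 10), (532.0, 0, 1, 4), (534.1, 0, 1, 6), (534.2, 0, 1, 8)]
[(392.1, -1, 0, 2), (393.0, -1, 0, 8), (394.4, -1, 0, 6), (394.7, -1, 0, 4)]
0.1 0.48200000000000004 0.504 23
0.08 0.47500000000000003 0.49800000000000005 24
0.05 0.466 0.48700000000000004 22
0.03 0.46 0.48000000000000004 21
w11 area 1162.98 centre -0.21090417146755058 0.2325990128807014 normal yaw mod60 5.089335427869042
s11 area 926.12 centre 2.0686232165738048 0.3608776400466489 normal yaw mod60 6.446772583722467
```

```bash
python3 - <<'E'
from h import *
w=load("w11.pkl");g=cv2.cvtColor(w["img"],cv2.COLOR_RGB2GRAY)
a=np.radians(71.8);u=np.array([np.cos(a),np.sin(a)]);n=np.array([u[1],-u[0]])
for s in list(range(-52,-15,4))+list(range(8,32,4)):
    P=[[*(np.array([.5144,.1639])+(s*u+k*n)/1e3),.022] for k in range(-44,45,4)]
    uv=pix(w,P).astype(np.float32);print(s,*cv2.remap(g,uv[:,0],uv[:,1],1).ravel())
E
```

```text
-52 147 146 144 146 144 145 143 125 126 46 35 37 37 33 77 61 79 81 80 78 80 80 79
-48 146 146 144 146 145 143 88 84 97 90 84 45 34 37 52 37 41 81 79 79 80 82 80
-44 146 145 145 144 143 88 86 85 79 94 89 85 77 53 35 36 35 44 81 80 81 78 80
-40 145 144 145 144 98 87 89 88 87 120 117 114 107 99 65 41 35 34 48 79 79 80 81
-36 143 144 144 102 92 91 93 89 89 121 120 120 108 98 82 80 79 63 41 47 80 79 79
-32 145 145 109 94 96 93 94 93 92 116 121 121 110 100 84 82 81 79 74 75 103 128 134
-28 144 114 98 97 97 95 95 95 93 93 91 89 89 88 87 84 84 81 79 78 77 110 141
-24 145 133 99 96 101 104 113 97 95 94 93 93 90 88 88 84 106 90 85 77 78 131 139
-20 144 143 101 101 103 107 117 96 97 99 120 149 192 221 97 88 107 96 86 80 78 140 141
-16 143 143 103 102 102 101 97 142 246 247 244 243 247 247 239 138 84 84 84 81 81 140 142
8 142 141 120 123 111 110 102 244 246 247 164 156 152 182 247 244 104 90 91 97 85 139 139
12 142 141 135 144 136 127 105 157 245 247 247 247 247 247 247 238 90 98 103 105 101 139 139
16 142 133 118 116 117 113 137 140 200 247 247 245 245 246 247 170 131 90 94 94 91 131 139
20 140 141 134 114 113 138 140 140 141 238 229 204 174 155 143 138 138 105 90 94 131 138 138
24 140 141 141 140 133 141 140 140 140 139 140 140 139 139 140 138 139 137 126 138 139 138 138
28 140 139 140 140 140 140 140 140 140 140 139 139 140 138 139 138 139 139 138 140 137 138 138
```

The mouth is still home, with the back wall at -20 mm and the jaw tips at +20 mm. The nut turned 45.8° (0.80 rad) from the seat. The robot is clear, so I hand in.

```bash
python3 -c "
from station import r
print(r.finish_job())"
```

```text
the job is handed in; nothing more can be done
None
```

The nut was run to its seat, then pulled a further 45.8° (0.80 rad) to the dead stop; it slipped back 2–4° once as I eased off, so I took the handle's end again and pulled it back to the stop, and left the larger wrench lying home on the nut with the small wrench, hammer and bucking plate not touched.

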